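# Index the tilted carving turret to the next cup

### The arm

A 7-joint arm with a two-finger parallel gripper is mounted at the origin on the work surface. World frame = base frame: x ahead of the robot, y to its left, z up, the work surface at z = 0. Lengths are in m, angles in rad, forces in N, time in s.
With the tool pointing down it reaches from about 0.425 to 0.875 m from the base axis. Payload 4.7 kg.
Tool frame: the origin (TCP) lies between the finger pads; the fingertips stand 17 mm ahead of it and the grasp point (between the pads) lies 2 mm behind it; z points along the fingers, y is the direction in which the jaws open and shut (so a half turn about z gives the same grasp; the last joint's range is limited). The gripper opens to 87 mm and grips with 3 to 60 N. Pads are 19 mm wide; open, the fingers measure 117 mm over their backs; the gripper's body (75 mm by 190 mm) begins 51 mm behind the grasp point.
Start: joints at [1.133, 0.321, -0.07, 1.45, 0.023, 1.371, -0.057], TCP at [0.284, -0.585, 0.24] pointing down, gripper open.
Joint ranges: [-2.86, 2.86], [-0.3, 2.09], [-1.38, 1.24], [0.06, 2.45], [-1.56, 4.7], [0.09, 2.05], [-2.69, 2.69]. Speed limits (rad/s): [2.57, 2.57, 3.14, 3.14, 3.14, 3.14, 3.14].

### API

Orientations are given as a 3x3 rotation matrix whose columns are the frame's x, y, z axes.
In Python, from plant import ctrl gives the robot as it stands. The module is installed in compiled form; this text tells all that it offers.
- The arm moves only by the shell command python3 -m crank 'ROWS'. ROWS is JSON, a list of rows, each an object with "translation": the shift along the world's x, y, z as a fraction of full scale, a list of three; "rotation": the turn, a rotation vector about the world's x, y, z as a fraction of full scale, a list of three; "gripper": the opening, from 0 (shut) to 1 (fully open). A call has 1 to 20 rows; each row shifts and turns the commanded pose from where the row before left it; what a row does not reach is not made up. Full scale, the value 1, is 0.12 m for a shift and 90 degrees for a turn. A row lasts 1/8 s, in which the tool goes at most 62.5 mm and 10.7 degrees, less where a joint would pass 70% of its speed; a pose out of reach is approached as far as the arm can. A call with a number of a shift or a turn outside -1 to 1 is refused whole. A call with a gripper value outside its range is refused whole. The fingers move at their own pace and stop on an object; the grip force is fixed at half the most. Time passes only in rows, so rows that do not move let the fingers close. It gives the time, the measured TCP pose, the force and the opening at its end, in the units of the state.
- ctrl.state(): the state, without advancing time (a new reading comes with each control period).
- ctrl.capture(name): name is "scene" or "top" or "wrist"; returns a dict with "color" (400x640x3 uint8, red, green, blue), "z_map" (400x640 float32, m along the optical axis (not along the pixel's ray), 0 where there is no reading), "fx", "fy", "cx", "cy" (pixels), "eye" and "orientation" of the camera in the world. Camera axes: x right, y down, z forward; pixel columns grow to the right and rows downward; lengths in m; the calibration is good to about 2 mm. The wrist camera is an equidistant fisheye: a pixel r from the principal point sees the ray r / f radians off the axis. A picture is of the moment at which its call begins.
- ctrl.close_job(): hands the job in, once; it reports no verdict.
Trained networks look in the newest picture that a camera, given by its name, has taken for a name from the list of things; names that differ only in an ending like _2 or _b are one class to them, and where a whole thing is asked for, a point or a joint stands for the part that bears it (a point fixed in the world has none). Each returns a list of dicts, best first, with "p" (0 to 1); they miss things now and then, are a little off and sometimes report something else, mostly with a low value. They report only what shows in the picture. A call takes as long as a camera call.
- ctrl.search_frame(target, camera): "extent" ([left, top, right, bottom] in pixels, round what is visible of it).
- ctrl.regions_of(target, camera): "mask" (400x640 bool, what is visible of it) and "extent" ([left, top, right, bottom] in pixels, round what is visible of it).
The state is a dict: "time": time; "joint_pos": joint angles; "joint_velocities": joint speeds; "tau": joint torques, N m; "tcp_pos": TCP position; "eef_rot": TCP orientation; "wrist_force": force on the tool from outside, world axes, zero at the start; "torque": the same for the moment, N m; "finger_gap": finger opening in m.
Only numpy, scipy, OpenCV 4.12 (cv2) and the standard library are available. Lean on these libraries where they do the work, as an engineer would, in place of code of your own. Each camera call takes 0.05 s, during which the arm holds its last target. There are 200 camera calls.

### The job

Pull the carving station's front guard all the way down, then turn the tilted turret (it has a square knob for this) until the tall plain cup has clicked into place at the cutter, and push the guard fully shut again. Do not push on the cups on the turret, and leave everything else on the bench where it is.

Things in the scene. Friction and masses are not known exactly. Their poses are not given: they have to be found in the camera images.
- station: the carving station, a fixed wooden base 390 x 280 x 20 mm with a motor at its far end. Origin: on the table, straight below the centre of the turret plate's top; x points away from its front, z up. The turret plate's top centre is 105 mm above the origin; the turret's axis leans 30 deg from vertical towards the front (axis direction -0.5, 0, 0.866 in this frame)
- turret (a joint): angle of the round plywood turret plate (230 mm diameter, 16 mm thick) about its leaning axis, growing counter-clockwise seen from its cup side; clicks softly into a spring detent every 1.571 rad (0, 1.571, ...), which catches within about 0.08 rad either side; breaking out of a detent takes about 0.25 N m; turns without end. The tall cup is at the cutter at 1.571
- knob (a point): centre of the square wooden knob block, 40 x 40 x 40 mm, on a 28 mm steel post on the turret's axis, 75 mm above the plate's top along the axis. At joint turret = 0 two of its sides face the station's left and right (station y); it turns with the turret
- tall_cup: plain pale wooden cup blank fixed on the turret plate, 50 mm diameter, 90 mm tall, the only tall one; origin at the centre of its foot on the plate, 85 mm from the turret's axis; z is its own axis
- work_point (a point): fixed point on the uphill (far) side of the turret, in front of the cutter bit: where the foot centre of the cup being carved must be
- guard (a joint): angle of the plywood guard flap (240 mm wide, 12 mm thick) along the station's front edge, hinged at its bottom edge: 0 = shut (it then leans 15 deg from upright towards the turret), grows as its top swings towards the robot; 1.35 = fully down (62 deg past upright) on its stop; a stiff hinge keeps it where it is left
- guard_bar (a point): middle of the guard's grab bar: a round steel bar, 12 mm diameter, 110 mm long, parallel to the hinge, 125 mm from the hinge axis, on two 12 mm legs; between bar and panel is an open window 39 mm high and 98 mm wide
- guard_hinge (a point): middle of the guard's hinge axis (along the station's y), 75 mm above the table, 165 mm in front of the station's origin
- cup_a: banded wooden cup, fixed on the turret plate 85 mm from the axis, 50 mm diameter, 60 mm tall, at 0.0 rad (at the cutter when joint turret = 0) when joint turret = 0; origin at its foot centre
- cup_b: banded wooden cup, fixed on the turret plate 85 mm from the axis, 50 mm diameter, 60 mm tall, at 1.571 rad (left) when joint turret = 0; origin at its foot centre
- cup_c: banded wooden cup, fixed on the turret plate 85 mm from the axis, 50 mm diameter, 60 mm tall, at 3.142 rad (front) when joint turret = 0; origin at its foot centre
- cup_left: loose hollow wooden cup, 60 mm diameter, 100 mm tall, left of the station; bystander; origin at its underside
- cup_right: loose hollow wooden cup, 64 mm diameter, 85 mm tall, right of the station; bystander; origin at its underside
- disc_stack: pile of wooden discs, 110 mm diameter, 80 mm tall; bystander; origin at its underside
- bowl: wooden bowl, 160 mm across, 50 mm tall; bystander; origin at its underside
- log: upright log offcut, 100 mm diameter, 110 mm tall; bystander; origin at its underside
- mallet: mallet lying on the table; bystander; origin at its underside
- brush: brush lying on the table, right front of the station; bystander; origin at its underside

How it is judged:
On the way, in this order (a step that is already met when the one before it is completed fails the run):
1. the guard is pulled right down (value of joint guard above 1.2 rad), for 0.2 s.
2. with the guard down, the tall cup is clicked in at the cutter and the turret is still (distance between tall_cup and work_point below 0.008 m and value of joint guard above 1 rad and velocity of joint turret between -0.1 and 0.1 rad/s), for 0.3 s.
At the end, for the whole second after the job is handed in: the guard is shut (within 0.08 rad), the tall cup's foot is within 8 mm of the work point, in its detent and at rest, and each loose bystander is within 30 mm of where it stood (value of joint guard below 0.08 rad and distance between tall_cup and work_point below 0.008 m and velocity of joint turret between -0.1 and 0.1 rad/s and velocity of joint guard between -0.1 and 0.1 rad/s and distance of each of cup_left, cup_right, disc_stack, bowl, log, mallet, brush from where it was at the start of the episode below 0.03 m); the robot touches nothing.
It fails at once if the robot presses on a cup on the turret (more than 3 N) (contact force between any of tall_cup, cup_a, cup_b, cup_c and the fingers above 3 N or contact force between any of tall_cup, cup_a, cup_b, cup_c and the arm above 3 N).
It fails at once if a loose bystander is displaced by more than 30 mm or tipped over (distance of any of cup_left, cup_right, disc_stack, bowl, log, mallet, brush from where it was at the start of the episode above 0.03 m or angle between any of cup_left, cup_right, disc_stack, bowl, log's own z axis and vertical above 0.5 rad).
It also fails if it takes over 72 s, if anything falls off the work surface, if the arm or the gripper's body presses on something with over 40 N, if the wrist force passes 120 N, or if a joint passes its speed limit or range.

## Working session

There is one attempt and no reset: what is moved stays moved. The work goes in short steps, Python scripts to look and compute and a shell command to move; the robot and the scene stay as the last step left them, time stands still between calls to the robot, and variables do not carry over. Pictures are saved under pics/ and viewed, about 8 in all and at most 12, crops included, and the job is handed in when it is done.

```bash
mkdir -p pics
cat > h.py <<'E'
import numpy as np, cv2
from plant import ctrl
def cap(n):
    return ctrl.capture(n)
def pts(c):
    z=c["z_map"]; v,u=np.mgrid[0:z.shape[0],0:z.shape[1]]
    P=np.stack([(u-c["cx"])/c["fx"]*z,(v-c["cy"])/c["fy"]*z,z],-1)
    W=P@np.array(c["orientation"]).T+np.array(c["eye"]); W[z<=0]=np.nan
    return W
def save(c,f): cv2.imwrite("pics/"+f,c["color"][:,:,::-1])
E
python3 - <<'E'
from h import *
np.set_printoptions(precision=3,suppress=True)
s=ctrl.state(); print(s["time"],s["tcp_pos"],s["eef_rot"],s["finger_gap"])
a=cap("scene"); b=cap("top")
for n,c in(("scene",a),("top",b)):
    print(n,c["eye"],np.array(c["orientation"]).tolist(),c["fx"])
    W=pts(c)
    for t in ["station","turret","knob","tall_cup","guard","guard_bar","cup_a","cup_left","cup_right","disc_stack","bowl","log","mallet","brush"]:
        for r in ctrl.regions_of(t,n)[:3]:
            m=r["mask"]; w=W[m]
            print(t,round(r["p"],2),np.round(r["extent"]),m.sum(),np.nanmedian(w,0),np.nanpercentile(w,2,0),np.nanpercentile(w,98,0))
cv2.imwrite("pics/both.png",cv2.resize(np.vstack([a["color"],b["color"]])[:,:,::-1],(480,600)))
save(a,"scene0.png");save(b,"top0.png")
E
```

```text
0.0 [ 0.283 -0.584  0.238] [[ 0.9    0.437 -0.001]
 [ 0.437 -0.9    0.002]
 [-0.    -0.002 -1.   ]] 0.08713360275876302
scene [ 1.142 -0.252  0.971] [[0.38299370535261695, 0.7214615982804574, -0.5768959905103179], [0.9236868018834445, -0.291742428740301, 0.24837279903210993], [0.010886399157075271, -0.6279964311039661, -0.7781400701892137]] 382.2216251741361
station 0.97 [282. 190. 440. 365.] 15548 [0.773 0.017 0.074] [ 0.556 -0.095  0.007] [0.915 0.172 0.265]
turret 0.7 [308. 220. 400. 287.] 4270 [0.722 0.018 0.142] [ 0.629 -0.066  0.066] [0.816 0.135 0.203]
knob 0.82 [310. 218. 403. 288.] 4375 [0.723 0.019 0.142] [ 0.628 -0.066  0.065] [0.816 0.137 0.203]
tall_cup 0.73 [307. 230. 334. 268.] 759 [ 0.693 -0.046  0.152] [ 0.629 -0.068  0.026] [0.724 0.006 0.182]
tall_cup 0.21 [288. 188. 372. 229.] 1382 [0.573 0.033 0.138] [ 0.452 -0.084 -0.001] [0.591 0.149 0.202]
guard 0.67 [289. 189. 370. 229.] 1299 [0.573 0.032 0.14 ] [ 0.455 -0.084  0.   ] [0.591 0.143 0.203]
guard_bar 0.85 [290. 188. 367. 231.] 1333 [0.573 0.029 0.14 ] [ 0.457 -0.085  0.   ] [0.591 0.146 0.203]
guard_bar 0.62 [28
[... 2701 characters left out ...]
75. 196. 222. 240.] 1655 [0.481 0.455 0.019] [ 0.407  0.377 -0.002] [0.549 0.518 0.052]
bowl 0.23 [310. 164. 318. 182.] 234 [0.623 0.053 0.114] [0.598 0.03  0.079] [0.659 0.076 0.129]
log 0.9 [439. 176. 474. 209.] 904 [ 0.566 -0.423  0.109] [ 0.524 -0.479  0.001] [ 0.616 -0.383  0.118]
mallet 0.59 [432. 212. 481. 282.] 695 [ 0.404 -0.441  0.024] [ 0.269 -0.512  0.002] [ 0.499 -0.374  0.033]
brush 0.94 [375. 201. 404. 257.] 556 [ 0.469 -0.203  0.017] [ 0.362 -0.257 -0.003] [ 0.538 -0.16   0.026]
brush 0.73 [280.  77. 360. 206.] 8961 [0.705 0.037 0.088] [ 0.532 -0.096  0.012] [0.902 0.174 0.263]
brush 0.64 [285. 180. 354. 198.] 987 [0.563 0.031 0.142] [ 0.544 -0.08   0.018] [0.594 0.141 0.204]
```

Run:
```python
import cv2,numpy as np
a=cv2.imread("pics/scene0.png")[170:380,190:460]; b=cv2.imread("pics/top0.png")[70:270,230:420]
a=cv2.resize(a,None,fx=2.9,fy=2.9,interpolation=cv2.INTER_CUBIC); b=cv2.resize(b,None,fx=3,fy=3,interpolation=cv2.INTER_CUBIC)
cv2.imwrite("pics/a.png",a[:600,:800]);cv2.imwrite("pics/b.png",b)
```

```text
(no output)
```

View pics/a.png

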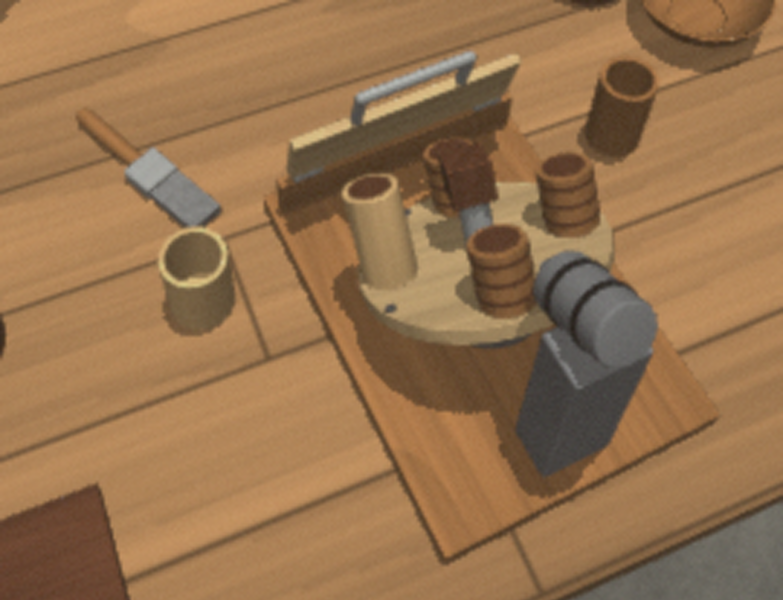

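View pics/b.png

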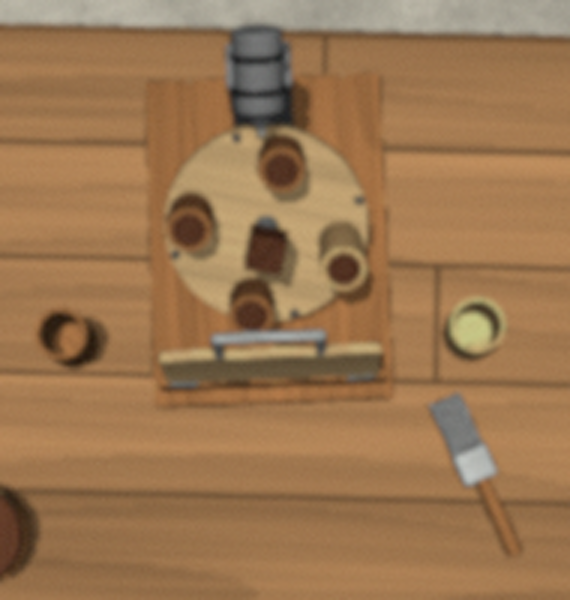

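```bash
cat > fit.py <<'E'
from h import *
from scipy.optimize import least_squares
from scipy.spatial.transform import Rotation as R
def cyl(p,r,h0,h1):
    d=np.hypot(p[:,0],p[:,1])-r; e=np.abs(p[:,2]-(h0+h1)/2)-(h1-h0)/2
    return np.minimum(np.maximum(d,e),0)+np.hypot(np.maximum(d,0),np.maximum(e,0))
def box(p,h):
    q=np.abs(p)-h; return np.linalg.norm(np.maximum(q,0),axis=1)+np.minimum(q.max(1),0)
A=R.from_euler('y',-30,degrees=True)
def sdf(v,W):
    x,y,yaw,th,g=v
    S=R.from_euler('z',yaw).inv().apply(W-[x,y,0])
    T=A.inv().apply(S-[0,0,.105]); T=R.from_euler('z',-th).apply(T)
    c=lambda a,h:cyl(T-[.085*np.cos(a),.085*np.sin(a),0],.025,0,h)
    l=[cyl(T,.115,-.016,0),box(T-[0,0,.075],.02),cyl(T,.014,0,.06)]+[c(a,h) for a,h in((0,.06),(np.pi/2,.06),(np.pi,.06),(-np.pi/2,.09))]
    t=g-np.radians(15)
    G=R.from_euler('y',t).apply(S-[-.165,0,.075])   # z along the panel
    l+=[box(G-[0,0,.04],[.006,.12,.04]),box(G-[0,0,.125],[.006,.055,.006])]
    return np.abs(np.min(l,0))
def data(cams):
    out=[]
    for n in cams:
        W=pts(cap(n)).reshape(-1,3)
        W=W[np.isfinite(W).all(1)]; out.append(W)
    return np.vstack(out)
def fit(W,v0,free=(0,1,2,3,4)):
    v0=np.array(v0,float); free=list(free)
    S=R.from_euler('z',v0[2]).inv().apply(W-[v0[0],v0[1],0])
    W=W[(np.abs(S[:,1])<.14)&(S[:,0]>-.3)&(S[:,0]<.10)&(S[:,2]>.06)&(S[:,2]<.23)]
    W=W[sdf(v0,W)<.02]
    def f(u):
        v=v0.copy(); v[free]=u; return np.minimum(sdf(v,W),.02)
    s=least_squares(f,v0[free],loss='soft_l1',f_scale=.003,diff_step=1e-3,x_scale=[[.01,.01,.1,.1,.1][i] for i in free])
    v=v0.copy(); v[free]=s.x; return v,np.median(f(s.x)),len(W)
E
python3 - <<'E'
from fit import *
np.set_printoptions(precision=4,suppress=True)
W=data(["scene","top"])
for th in(-.3,0):
    v=[.735,.03,0.,th,0.]
    for i in range(3): v,e,n=fit(W,v)
    print(v,e,n)
np.save("W0.npy",W); np.save("v0.npy",v)
x,y,yaw,th,g=v; Z=R.from_euler('z',yaw)
w=lambda p:Z.apply(p)+[x,y,0]
a=np.array([-.5,0,.866])
print("axis",Z.apply(a),"y",Z.apply([0,1,0]),"plate",w([0,0,.105]),"knob",w(np.array([0,0,.105])+.075*a))
print("hinge",w([-.165,0,.075]))
for q in(0,.7,1.35):
    t=q-np.radians(15); print(q,w([-.165-.125*np.sin(t),0,.075+.125*np.cos(t)]))
E
```

```text
[ 0.7178  0.0415  0.0638 -0.2402  0.028 ] 0.0013651935973838796 10456
[ 0.7178  0.0415  0.0638 -0.2403  0.028 ] 0.0013653501879543344 10456
axis [-0.499  -0.0319  0.866 ] y [-0.0637  0.998   0.    ] plate [0.7178 0.0415 0.105 ] knob [0.6804 0.0391 0.1699]
hinge [0.5531 0.031  0.075 ]
0 [0.5854 0.0331 0.1957]
0.7 [0.5002 0.0276 0.1882]
1.35 [0.4426 0.0239 0.133 ]
```

```bash
python3 -m crank '[{"translation":[0.1,0.1,0.15],"rotation":[0,0,0.054],"gripper":0.5},{"translation":[0.17,0.3,0.15],"rotation":[0,0,0.054],"gripper":0.5},{"translation":[0.18,0.38,0.15],"rotation":[0,0,0.054],"gripper":0.5},{"translation":[0.18,0.38,0],"rotation":[0,0,0.054],"gripper":0.5},{"translation":[0.18,0.38,0],"rotation":[0,0,0.054],"gripper":0.5},{"translation":[0.18,0.38,0],"rotation":[0,0,0.054],"gripper":0.5},{"translation":[0.18,0.38,0],"rotation":[0,0,0.054],"gripper":0.5},{"translation":[0.18,0.38,0],"rotation":[0,0,0.054],"gripper":0.5},{"translation":[0.18,0.38,0],"rotation":[0,0,0.054],"gripper":0.5},{"translation":[0.18,0.38,0],"rotation":[0,0,0.054],"gripper":0.5},{"translation":[0.18,0.38,0],"rotation":[0,0,0.054],"gripper":0.5},{"translation":[0.18,0.38,0],"rotation":[0,0,0.054],"gripper":0.5},{"translation":[0.18,0.38,0],"rotation":[0,0,0.054],"gripper":0.5},{"translation":[0.18,0.38,0],"rotation":[0,0,0.054],"gripper":0.5},{"translation":[0,0,0],"rotation":[0,0,0],"gripper":0.5},{"translation":[0,0,0],"rotation":[0,0,0],"gripper":0.5}]'
python3 - <<'E'
from h import *
c=cap("wrist"); save(c,"w1.png"); s=ctrl.state(); print(np.round(s["eef_rot"],3).tolist(),np.round(s["joint_pos"],3))
E
```

```text
time: 3.6
tcp_pos: [0.5752, 0.0097, 0.2934]
eef_rot: [[-0.068, 0.998, -0.0], [0.998, 0.068, -0.001], [-0.001, -0.0, -1.0]]
wrist_force: [-0.1, -0.7, 1.1]
finger_gap: 0.0437
[[-0.066, 0.998, -0.0], [0.998, 0.066, -0.001], [-0.001, -0.0, -1.0]] [ 0.503  0.191 -0.649  1.541  0.117  1.449 -0.085]
```

View pics/w1.png

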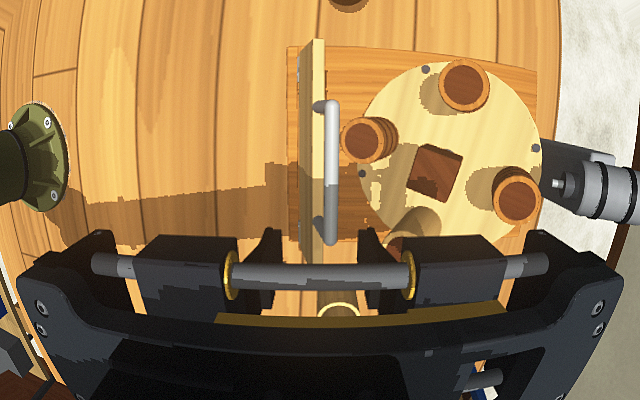

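```bash
python3 -m crank '[{"translation":[0.05,0.19,0],"rotation":[0,0,0],"gripper":0.5},{"translation":[0,0,-0.29],"rotation":[0,0,0],"gripper":0.5},{"translation":[0,0,-0.29],"rotation":[0,0,0],"gripper":0.5},{"translation":[0,0,-0.27],"rotation":[0,0,0],"gripper":0.5},{"translation":[0,0,0],"rotation":[0,0,0],"gripper":0.35},{"translation":[0,0,0],"rotation":[0,0,0],"gripper":0.35}]'
python3 - <<'E'
from fit import *
v=np.load("v0.npy");Z=R.from_euler('z',v[2])
for q in np.linspace(0,1.35,10):
    t=q-np.radians(15); print(round(q,2),np.round(Z.apply([-.165-.125*np.sin(t),0,.075+.125*np.cos(t)])+[v[0],v[1],0],4))
E
```

```text
time: 4.4
tcp_pos: [0.5821, 0.0322, 0.1931]
eef_rot: [[-0.067, 0.998, 0.002], [0.998, 0.067, -0.0], [-0.001, 0.002, -1.0]]
wrist_force: [0.7, -1.0, 0.3]
finger_gap: 0.0333
0.0 [0.5854 0.0331 0.1957]
0.15 [0.567  0.0319 0.1992]
0.3 [0.5484 0.0307 0.1999]
0.45 [0.5298 0.0295 0.1978]
0.6 [0.5117 0.0284 0.1929]
0.75 [0.4946 0.0273 0.1854]
0.9 [0.4788 0.0263 0.1754]
1.05 [0.4647 0.0253 0.1631]
1.2 [0.4525 0.0246 0.1489]
1.35 [0.4426 0.0239 0.133 ]
```

```bash
python3 -m crank '[{"translation":[-0.08,0,0],"rotation":[0,0,0],"gripper":0.35},{"translation":[-0.154,-0.009,0.029],"rotation":[0,0,0],"gripper":0.35},{"translation":[-0.155,-0.009,0.006],"rotation":[0,0,0],"gripper":0.35},{"translation":[-0.155,-0.009,-0.018],"rotation":[0,0,0],"gripper":0.35},{"translation":[-0.151,-0.009,-0.041],"rotation":[0,0,0],"gripper":0.35},{"translation":[-0.142,-0.009,-0.062],"rotation":[0,0,0],"gripper":0.35},{"translation":[-0.132,-0.009,-0.083],"rotation":[0,0,0],"gripper":0.35},{"translation":[0,0,0],"rotation":[0,0,0],"gripper":0.35}]'
python3 -m crank '[{"translation":[-0.118,-0.009,-0.102],"rotation":[0,0,0],"gripper":0.35},{"translation":[-0.102,-0.008,-0.118],"rotation":[0,0,0],"gripper":0.35},{"translation":[-0.083,-0.006,-0.13],"rotation":[0,0,0],"gripper":0.35},{"translation":[0,0,0],"rotation":[0,0,0],"gripper":0.35},{"translation":[0,0,0],"rotation":[0,0,0],"gripper":0.35}]'
python3 - <<'E'
from fit import *
v0=np.load("v0.npy");W=data(["scene"])
for g in(.9,1.2,1.35):
    v=v0.copy(); v[4]=g; print(fit(W,v,[3,4]))
E
```

```text
time: 5.4
tcp_pos: [0.4643, 0.0265, 0.1719]
eef_rot: [[-0.068, 0.998, 0.001], [0.998, 0.068, -0.002], [-0.002, 0.001, -1.0]]
wrist_force: [-0.2, -0.1, -0.2]
finger_gap: 0.0302
time: 6.02
tcp_pos: [0.4336, 0.0246, 0.1312]
eef_rot: [[-0.069, 0.998, 0.011], [0.998, 0.069, 0.001], [0.0, 0.011, -1.0]]
wrist_force: [11.3, 1.2, -7.6]
finger_gap: 0.0308
(array([ 0.71778658,  0.04151583,  0.06378798, -0.24068379,  1.34139149]), np.float64(0.0010137923626552421), 6726)
(array([ 0.71778658,  0.04151583,  0.06378798, -0.24068306,  1.20127371]), np.float64(0.0013057227283461287), 7012)
(array([ 0.71778658,  0.04151583,  0.06378798, -0.24068372,  1.34508957]), np.float64(0.001034442242006336), 7014)
```

```bash
python3 -m crank '[{"translation":[0.04,0,0],"rotation":[0,0,0],"gripper":0.5},{"translation":[0,0,0.3],"rotation":[0,0,0],"gripper":0.6},{"translation":[0,0,0.4],"rotation":[0,0,0],"gripper":0.7},{"translation":[0,0,0.5],"rotation":[0,0,0],"gripper":0.7},{"translation":[0,0,0.4],"rotation":[0,0,0],"gripper":0.7},{"translation":[0,0,0],"rotation":[0,0,0],"gripper":0.7}]'
cat > tgt.py <<'E'
from fit import *
np.set_printoptions(precision=4,suppress=True)
import sys
h=float(sys.argv[1]); th=float(sys.argv[2])
v=np.load("v0.npy");Z=R.from_euler('z',v[2]); ax=Z.apply([-.5,0,.8660254])
P=np.array([v[0],v[1],.105])+ax*h
y=(Z*A*R.from_euler('z',th)).apply([1,0,0]); z=-ax; T=np.stack([np.cross(y,z),y,z],1)
s=ctrl.state(); C=np.array(s["eef_rot"])
rv=R.from_matrix(T@C.T).as_rotvec(); d=P-s["tcp_pos"]
print("goal",P,"shift",d,"frac",d/.12,"rotdeg",np.degrees(np.linalg.norm(rv)),"frac",rv/(np.pi/2)); print("offset in tool",T.T@d, np.array(s["joint_pos"]))
E
python3 tgt.py .17 -.24
```

```text
time: 6.82
tcp_pos: [0.4356, 0.0242, 0.3257]
eef_rot: [[-0.069, 0.998, 0.007], [0.998, 0.069, -0.001], [-0.002, 0.007, -1.0]]
wrist_force: [1.0, 0.5, -0.5]
finger_gap: 0.0608
goal [0.633  0.0361 0.2522] shift [ 0.1974  0.0119 -0.0735] frac [ 1.645   0.0991 -0.6124] rotdeg 32.687097542916014 frac [ 0.0632 -0.3238 -0.1518]
offset in tool [0.0313 0.1308 0.1625] [ 0.5899 -0.1823 -0.6071  1.7863 -0.1025  1.4986  0.0659]
```

```bash
python3 -m crank '[{"translation":[0.23,0.014,0],"rotation":[0.0105,-0.054,-0.0253],"gripper":0.7},{"translation":[0.23,0.014,0],"rotation":[0.0105,-0.054,-0.0253],"gripper":0.7},{"translation":[0.23,0.014,-0.1],"rotation":[0.0105,-0.054,-0.0253],"gripper":0.7},{"translation":[0.23,0.014,-0.1],"rotation":[0.0105,-0.054,-0.0253],"gripper":0.7},{"translation":[0.23,0.014,-0.1],"rotation":[0.0105,-0.054,-0.0253],"gripper":0.7},{"translation":[0.23,0.014,-0.1],"rotation":[0.0105,-0.054,-0.0253],"gripper":0.7},{"translation":[0.23,0.014,-0.2],"rotation":[0,0,0],"gripper":0.7},{"translation":[0,0,0],"rotation":[0,0,0],"gripper":0.7},{"translation":[0,0,0],"rotation":[0,0,0],"gripper":0.7}]'; python3 tgt.py .17 -.24;python3 tgt.py .081 -.24
python3 - <<'E'
from h import *
c=cap("wrist"); save(c,"w2.png")
E
```

```text
time: 7.95
tcp_pos: [0.6262, 0.0358, 0.2488]
eef_rot: [[0.143, 0.859, 0.492], [0.982, -0.183, 0.035], [0.12, 0.478, -0.87]]
wrist_force: [-0.2, 0.3, 1.2]
finger_gap: 0.0607
goal [0.633  0.0361 0.2522] shift [0.0067 0.0003 0.0034] frac [0.0562 0.0024 0.0284] rotdeg 0.49505898449548624 frac [-0.0017 -0.0051 -0.0011]
offset in tool [0.0017 0.0074 0.0004] [ 0.6236 -0.0644 -0.699   1.9416 -0.0514  0.7339 -0.2316]
goal [0.6774 0.0389 0.1751] shift [ 0.0512  0.0031 -0.0737] frac [ 0.4263  0.026  -0.6139] rotdeg 0.49505898449548624 frac [-0.0017 -0.0051 -0.0011]
offset in tool [0.0017 0.0074 0.0894] [ 0.6236 -0.0644 -0.699   1.9416 -0.0514  0.7339 -0.2316]
```

View pics/w2.png

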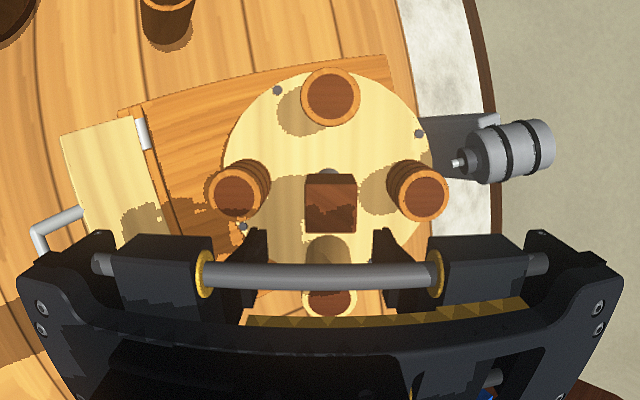

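```bash
python3 -m crank '[{"translation":[0.056,0.003,0.028],"rotation":[-0.002,-0.005,-0.001],"gripper":0.7},{"translation":[0,0,0],"rotation":[0,0,0],"gripper":0.7},{"translation":[0.123,0.008,-0.214],"rotation":[0,0,0],"gripper":0.7},{"translation":[0.123,0.008,-0.214],"rotation":[0,0,0],"gripper":0.7},{"translation":[0.124,0.007,-0.214],"rotation":[0,0,0],"gripper":0.7},{"translation":[0,0,0],"rotation":[0,0,0],"gripper":0.7}]';python3 tgt.py .081 -.24; python3 -m crank '[{"translation":[0,0,0],"rotation":[0,0,0],"gripper":0.3},{"translation":[0,0,0],"rotation":[0,0,0],"gripper":0.3},{"translation":[0,0,0],"rotation":[0,0,0],"gripper":0.3},{"translation":[0,0,0],"rotation":[0,0,0],"gripper":0.3}]';python3 tgt.py .081 -.24
```

```text
time: 8.75
tcp_pos: [0.6768, 0.0388, 0.1732]
eef_rot: [[0.144, 0.856, 0.496], [0.983, -0.183, 0.032], [0.119, 0.483, -0.867]]
wrist_force: [-0.1, -0.8, 0.7]
finger_gap: 0.0607
goal [0.6774 0.0389 0.1751] shift [0.0005 0.0002 0.0019] frac [0.0044 0.0014 0.0161] rotdeg 0.16825486584890306 frac [-0.     -0.0019 -0.0001]
offset in tool [ 0.0005  0.0014 -0.0014] [ 0.5675  0.1541 -0.7198  1.9273  0.2336  0.5872 -0.4565]
time: 9.25
tcp_pos: [0.6773, 0.0389, 0.1764]
eef_rot: [[0.144, 0.854, 0.5], [0.983, -0.183, 0.03], [0.117, 0.487, -0.866]]
wrist_force: [-7.4, -0.0, 5.3]
finger_gap: 0.0397
goal [0.6774 0.0389 0.1751] shift [ 0.0001  0.     -0.0012] frac [ 0.0005  0.0003 -0.0102] rotdeg 0.11906351735636501 frac [0.0012 0.0006 0.0002]
offset in tool [-0.0001 -0.0005  0.0011] [ 0.5684  0.1493 -0.7211  1.9262  0.2332  0.5884 -0.4571]
```

```bash
python3 -m crank '[{"translation":[0,0,0],"rotation":[-0.0554,-0.0035,0.0962],"gripper":0.3},{"translation":[0,0,0],"rotation":[-0.0554,-0.0035,0.0962],"gripper":0.3},{"translation":[0,0,0],"rotation":[-0.0554,-0.0035,0.0962],"gripper":0.3},{"translation":[0,0,0],"rotation":[-0.0554,-0.0035,0.0962],"gripper":0.3},{"translation":[0,0,0],"rotation":[-0.0554,-0.0035,0.0962],"gripper":0.3},{"translation":[0,0,0],"rotation":[0,0,0],"gripper":0.3}]';python3 tgt.py .081 1.571
```

```text
time: 10.0
tcp_pos: [0.6775, 0.039, 0.1765]
eef_rot: [[-0.563, 0.658, 0.5], [0.771, 0.636, 0.032], [-0.297, 0.403, -0.866]]
wrist_force: [-6.3, 0.3, 5.0]
finger_gap: 0.0397
goal [0.6774 0.0389 0.1751] shift [-0.0001 -0.0001 -0.0013] frac [-0.0009 -0.0005 -0.011 ] rotdeg 53.637566792795944 frac [-0.2975 -0.0183  0.5161]
offset in tool [ 0.0008 -0.      0.0011] [ 0.6833  0.1704 -0.8479  1.9228  0.2836  0.595   0.3812]
```

```bash
python3 -m crank '[{"translation":[0,0,0],"rotation":[-0.0554,-0.0035,0.0962],"gripper":0.3},{"translation":[0,0,0],"rotation":[-0.0554,-0.0035,0.0962],"gripper":0.3},{"translation":[0,0,0],"rotation":[-0.0554,-0.0035,0.0962],"gripper":0.3},{"translation":[0,0,0],"rotation":[-0.0554,-0.0035,0.0962],"gripper":0.3},{"translation":[0,0,0],"rotation":[-0.0554,-0.0035,0.0962],"gripper":0.3},{"translation":[0,0,0],"rotation":[-0.02,-0.0013,0.035],"gripper":0.3},{"translation":[0,0,0],"rotation":[0,0,0],"gripper":0.3},{"translation":[0,0,0],"rotation":[0,0,0],"gripper":0.3},{"translation":[0,0,0],"rotation":[0,0,0],"gripper":0.3}]';python3 tgt.py .081 1.571
python3 - <<'E'
from fit import *
v0=np.load("v0.npy");W=data(["scene","top"])
v=v0.copy(); v[3]=1.571; v[4]=1.35; print(fit(W,v,[3]), ctrl.state()["torque"])
E
```

```text
time: 11.12
tcp_pos: [0.6775, 0.0392, 0.1765]
eef_rot: [[-0.864, -0.063, 0.499], [-0.054, 0.998, 0.032], [-0.5, 0.001, -0.866]]
wrist_force: [-8.1, 0.4, 6.2]
finger_gap: 0.0397
goal [0.6774 0.0389 0.1751] shift [-0.0002 -0.0003 -0.0014] frac [-0.0014 -0.0021 -0.0116] rotdeg 0.08055539093442227 frac [-0.0006 -0.0001  0.0006]
offset in tool [ 0.0009 -0.0002  0.0011] [ 0.8208  0.2082 -1.007   1.9183  0.368   0.6104  1.2551]
(array([0.71778658, 0.04151583, 0.06378798, 1.57029686, 1.35      ]), np.float64(0.0012785872300793196), 8310) [0.0504743  1.12338964 0.10339422]
```

```bash
python3 -m crank '[{"translation":[0,0,0],"rotation":[0,0,0],"gripper":0.7},{"translation":[0,0,0],"rotation":[0,0,0],"gripper":0.7},{"translation":[0,0,0],"rotation":[0,0,0],"gripper":0.7},{"translation":[0,0,0],"rotation":[0,0,0],"gripper":0.7},{"translation":[-0.12,-0.008,0.21],"rotation":[0,0,0],"gripper":0.7},{"translation":[-0.16,-0.01,0.28],"rotation":[0,0,0],"gripper":0.7},{"translation":[-0.16,-0.01,0.28],"rotation":[0,0,0],"gripper":0.7},{"translation":[-0.16,-0.01,0.28],"rotation":[0,0,0],"gripper":0.7},{"translation":[0,0,0],"rotation":[0,0,0],"gripper":0.7}]'
python3 - <<'E'
from fit import *
np.set_printoptions(precision=4,suppress=True)
v0=np.load("v0.npy");W=data(["scene","top"])
v=v0.copy(); v[3]=1.571; v[4]=1.35; print(fit(W,v,[3,4]),fit(W,v))
s=ctrl.state(); C=np.array(s["eef_rot"])
# tool down with y along -station x / or +x
for sg in(1,-1):
    y=sg*R.from_euler('z',v[2]).apply([1,0,0]); z=np.array([0,0,-1.]); T=np.stack([np.cross(y,z),y,z],1)
    rv=R.from_matrix(T@C.T).as_rotvec(); print(sg,np.degrees(np.linalg.norm(rv)),rv/(np.pi/2))
print(s["tcp_pos"],s["joint_pos"])
E
```

```text
time: 12.35
tcp_pos: [0.6068, 0.0339, 0.3053]
eef_rot: [[-0.862, -0.061, 0.504], [-0.054, 0.998, 0.029], [-0.505, -0.002, -0.863]]
wrist_force: [1.2, -0.5, -0.2]
finger_gap: 0.0609
(array([0.7178, 0.0415, 0.0638, 1.57  , 1.3493]), np.float64(0.0013784625652701957), 10809) (array([0.7183, 0.0418, 0.0649, 1.5683, 1.3536]), np.float64(0.0013131923845717368), 10809)
1 93.7537066109742 [ 0.2438  0.2777 -0.974 ]
-1 93.93229383552801 [-0.2778  0.2439  0.976 ]
[0.6058 0.0342 0.3016] [ 1.061  -0.2451 -1.0009  1.9039 -0.3275  0.8628  1.8012]
```

```bash
python3 -m crank '[{"translation":[-0.13,-0.008,0],"rotation":[0.0244,0.0278,-0.0974],"gripper":0.35},{"translation":[-0.13,-0.008,0],"rotation":[0.0244,0.0278,-0.0974],"gripper":0.35},{"translation":[-0.13,-0.008,0],"rotation":[0.0244,0.0278,-0.0974],"gripper":0.35},{"translation":[-0.13,-0.008,0],"rotation":[0.0244,0.0278,-0.0974],"gripper":0.35},{"translation":[-0.13,-0.008,0],"rotation":[0.0244,0.0278,-0.0974],"gripper":0.35},{"translation":[-0.13,-0.008,0],"rotation":[0.0244,0.0278,-0.0974],"gripper":0.35},{"translation":[-0.13,-0.008,0],"rotation":[0.0244,0.0278,-0.0974],"gripper":0.35},{"translation":[-0.13,-0.008,0],"rotation":[0.0244,0.0278,-0.0974],"gripper":0.35},{"translation":[-0.13,-0.008,0],"rotation":[0.0244,0.0278,-0.0974],"gripper":0.35},{"translation":[-0.13,-0.008,0],"rotation":[0.0244,0.0278,-0.0974],"gripper":0.35},{"translation":[0,0,0],"rotation":[0,0,0],"gripper":0.35},{"translation":[0,0,0],"rotation":[0,0,0],"gripper":0.35}]'
python3 - <<'E'
from h import *
from scipy.spatial.transform import Rotation as R
s=ctrl.state(); C=np.array(s["eef_rot"]); y=R.from_euler('z',.0638).apply([1,0,0]); z=np.array([0,0,-1.]); T=np.stack([np.cross(y,z),y,z],1)
print(R.from_matrix(T@C.T).as_rotvec()/(np.pi/2),(np.array([.4425,.024,.130])-s["tcp_pos"])/.12,s["joint_pos"])
save(cap("wrist"),"w3.png")
E
```

```text
time: 13.95
tcp_pos: [0.4501, 0.0249, 0.3011]
eef_rot: [[-0.066, 0.998, 0.001], [0.998, 0.066, 0.002], [0.001, 0.001, -1.0]]
wrist_force: [-0.4, 0.4, -0.5]
finger_gap: 0.0303
[-0.00097793  0.00078688 -0.00153609] [-0.06314908 -0.00788543 -1.42550558] [ 1.27325759 -0.27914903 -1.14847971  1.78678503 -0.25697847  1.47397899
  0.23107805]
```

View pics/w3.png

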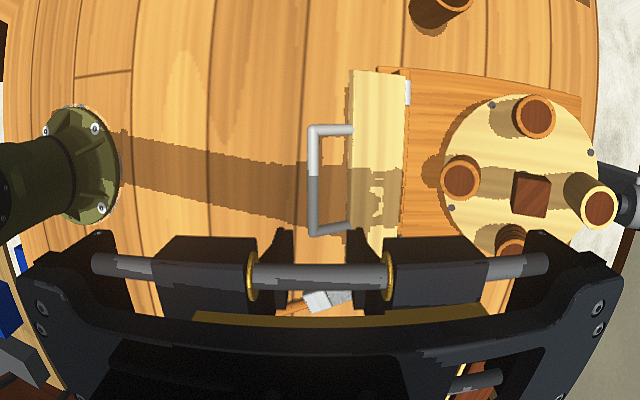

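```bash
python3 -m crank '[{"translation":[-0.063,-0.008,-0.2],"rotation":[0,0,0],"gripper":0.35},{"translation":[0,0,-0.3],"rotation":[0,0,0],"gripper":0.35},{"translation":[0,0,-0.3],"rotation":[0,0,0],"gripper":0.35},{"translation":[0,0,0],"rotation":[0,0,0],"gripper":0.35}]'; python3 -c "
from plant import ctrl
print(ctrl.state()['joint_pos'])"
```

```text
time: 14.5
tcp_pos: [0.4406, 0.0244, 0.2038]
eef_rot: [[-0.066, 0.998, -0.003], [0.998, 0.066, 0.002], [0.002, -0.003, -1.0]]
wrist_force: [0.0, -0.5, 0.4]
finger_gap: 0.0305
[ 1.27199851 -0.21527822 -1.22807922  1.95367287 -0.21428127  1.27086263
  0.18186854]
```

```bash
python3 -m crank '[{"translation":[0.015,0,-0.2],"rotation":[0,0,0],"gripper":0.35},{"translation":[0,0,-0.2],"rotation":[0,0,0],"gripper":0.35},{"translation":[0,0,-0.2],"rotation":[0,0,0],"gripper":0.35},{"translation":[0,0,0],"rotation":[0,0,0],"gripper":0.35}]'; python3 -c "
from plant import ctrl
print(ctrl.state()['joint_pos'])"
```

```text
time: 15.0
tcp_pos: [0.4439, 0.0242, 0.1336]
eef_rot: [[-0.065, 0.998, -0.0], [0.998, 0.065, 0.004], [0.004, -0.0, -1.0]]
wrist_force: [-0.1, 0.8, 0.2]
finger_gap: 0.0304
[ 1.26023546  0.01690374 -1.35254435  2.03579716  0.01386962  1.10227501
 -0.03385176]
```

```bash
python3 -m crank '[{"translation":[0.07,0,0],"rotation":[0,0,0],"gripper":0.35},{"translation":[0.083,0.006,0.13],"rotation":[0,0,0],"gripper":0.35},{"translation":[0.102,0.008,0.118],"rotation":[0,0,0],"gripper":0.35},{"translation":[0.118,0.009,0.102],"rotation":[0,0,0],"gripper":0.35}]'; python3 -c "
from plant import ctrl
print(ctrl.state()['joint_pos'])"
```

```text
time: 15.5
tcp_pos: [0.4852, 0.0253, 0.1773]
eef_rot: [[-0.063, 0.998, -0.01], [0.998, 0.063, -0.003], [-0.003, -0.01, -1.0]]
wrist_force: [-14.2, -1.5, 11.1]
finger_gap: 0.0304
[ 1.13069633  0.17408635 -1.31682477  1.88937783  0.18080282  1.22349511
 -0.18366404]
```

```bash
python3 -m crank '[{"translation":[0.132,0.009,0.075],"rotation":[0,0,0],"gripper":0.35},{"translation":[0.142,0.009,0.06],"rotation":[0,0,0],"gripper":0.35},{"translation":[0.151,0.009,0.038],"rotation":[0,0,0],"gripper":0.35},{"translation":[0.155,0.009,0.015],"rotation":[0,0,0],"gripper":0.35},{"translation":[0.155,0.009,-0.006],"rotation":[0,0,0],"gripper":0.35},{"translation":[0.13,0.009,-0.029],"rotation":[0,0,0],"gripper":0.35},{"translation":[0.02,0,0],"rotation":[0,0,0],"gripper":0.35},{"translation":[0,0,0],"rotation":[0,0,0],"gripper":0.35}]'
cat > chk.py <<'E'
from fit import *
v=np.load("v0.npy");W=data(["scene","top"])
v[3]=1.571; v[4]=0.03; print(fit(W,v,[3,4]),fit(W,v,[4])[0][4],ctrl.state()['joint_pos'])
E
python3 chk.py
```

```text
time: 16.5
tcp_pos: [0.5953, 0.0327, 0.1953]
eef_rot: [[-0.063, 0.998, 0.003], [0.998, 0.063, 0.0], [0.0, 0.003, -1.0]]
wrist_force: [-1.1, 0.2, -0.6]
finger_gap: 0.0305
(array([0.71778658, 0.04151583, 0.06378798, 1.56962432, 0.00254778]), np.float64(0.0011848344069129955), 7581) 0.0025477846871225468 [ 0.79222156  0.45667635 -1.14251185  1.62449369  0.42588655  1.33486484
 -0.34948834]
```

```bash
python3 -m crank '[{"translation":[0.02,0,0],"rotation":[0,0,0],"gripper":0.35},{"translation":[0.02,0,0],"rotation":[0,0,0],"gripper":0.35},{"translation":[0,0,0],"rotation":[0,0,0],"gripper":0.35}]'
```

```text
time: 16.98
tcp_pos: [0.5958, 0.0328, 0.1943]
eef_rot: [[-0.064, 0.998, -0.008], [0.998, 0.064, -0.002], [-0.001, -0.008, -1.0]]
wrist_force: [-13.5, -1.1, 10.6]
finger_gap: 0.0307
```

```bash
python3 -m crank '[{"translation":[-0.1,-0.005,0],"rotation":[0,0,0],"gripper":0.35},{"translation":[0,0,0],"rotation":[0,0,0],"gripper":0.35},{"translation":[0,0,0.2],"rotation":[0,0,0],"gripper":0.35},{"translation":[0,0,0.4],"rotation":[0,0,0],"gripper":0.35},{"translation":[0,0,0.4],"rotation":[0,0,0],"gripper":0.35},{"translation":[-0.4,0,0.1],"rotation":[0,0,0],"gripper":0.35},{"translation":[-0.3,0,0],"rotation":[0,0,0],"gripper":0.35},{"translation":[0,0,0],"rotation":[0,0,0],"gripper":0.35},{"translation":[0,0,0],"rotation":[0,0,0],"gripper":0.35}]'; python3 chk.py
python3 - <<'E'
from h import *
a=cap("scene"); W=pts(a)
for t in ["cup_left","cup_right","brush","disc_stack","bowl","mallet"]:
    for r in ctrl.regions_of(t,"scene")[:2]:print(t,round(r["p"],2),np.round(r["extent"]),np.round(np.nanmedian(W[r["mask"]],0),3))
save(a,"end.png")
E
```

```text
time: 18.1
tcp_pos: [0.5046, 0.0313, 0.3263]
eef_rot: [[-0.061, 0.998, 0.003], [0.998, 0.061, -0.0], [-0.001, 0.003, -1.0]]
wrist_force: [0.3, 0.2, 0.1]
finger_gap: 0.0308
(array([ 0.71778658,  0.04151583,  0.06378798,  1.57025397, -0.00675024]), np.float64(0.0012079146486345116), 9137) -0.00675022507717357 [ 1.17606817  0.05888112 -1.31608855  1.63069453  0.05415673  1.49411906
 -0.08008501]
cup_left 0.75 [393. 190. 418. 225.] [0.605 0.261 0.068]
cup_left 0.6 [315. 221. 402. 290.] [0.732 0.024 0.144]
cup_right 0.68 [246. 246. 271. 286.] [ 0.627 -0.199  0.052]
brush 0.7 [215. 204. 264. 249.] [ 0.478 -0.201  0.017]
disc_stack 0.74 [377. 131. 411. 173.] [0.39  0.349 0.077]
disc_stack 0.68 [392. 187. 417. 223.] [0.606 0.261 0.07 ]
bowl 0.67 [408. 151. 460. 187.] [0.465 0.469 0.023]
bowl 0.29 [289. 189. 367. 234.] [0.576 0.028 0.144]
mallet 0.88 [132. 196. 176. 270.] [ 0.387 -0.428  0.022]
mallet 0.17 [291. 191. 365. 232.] [0.575 0.029 0.14 ]
```

View pics/end.png

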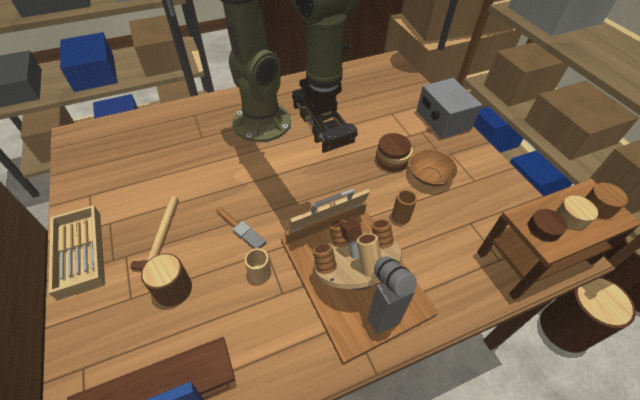

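The picture shows the guard shut (about 290-368, 190-232), the tall cup at the cutter (370, 250) and the arm clear. The loose things stand where they were, so I'm handing in.

```bash
python3 -c "
from plant import ctrl
print(ctrl.close_job())"
```

```text
the job is handed in; nothing more can be done
None
```

The job is done and handed in after about 18 s of robot time; hand-in gives no verdict.

- **Guard down:** I pulled it down with the bar caged loosely between the fingers. The camera fit gave 1.34 rad, with the finger pressing against the stop.
- **Turret:** I gripped the square knob along the leaning axis and turned it from -0.24 rad to 1.57 rad. After I let go it stayed at 1.57, so the tall cup is in its detent at the cutter.
- **Guard shut:** I pushed it back the same way, until about 13 N moved it no further. The last fit gave -0.007 rad, which is shut within the fit's error.

**Last checks:** The wrist force is about 0 and the arm is clear of everything. The cups beside the station, brush, disc stack, bowl and mallet measured within about 3 mm of where they started. I did not measure the log again; in the last picture it stands upright in its place. I had no direct reading of the force on the turret cups. The fingertips were planned to pass about 4 mm above the nearest ones, and the wrist force showed no sign of contact. No check failed or disagreed.

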